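Dial the code on the locked laundry bin and snap its latch open

TASK

Unlock the lower of the two stacked bins: roll its three thumbwheels so that they read 4-7-2 from left to right (as you face the lock), each digit squarely on the index line, and then flip the latch lever beside them over its centre so that it snaps fully open. Do not push the upper bin or the other things on the shelf out of their places.

Things in the scene. Friction and masses are not known exactly. Their poses are not given: they have to be found in the camera images.
- lock_face (a point): Middle of the lock's flat sloping grey face, 76 mm up the slope x 180 mm wide, on the front of the lower white bin (244 x 324 x 150 mm tall, does not move). Axes: z = outward normal, looking up and to the front (the side the bin faces, roughly the robot), 40 degrees from vertical; x = up the slope, away from the front; y = along the row of wheels, to the left as you face the lock.
- wheel1_crown (a point): Left thumbwheel: middle of the crown of its tread (fixed point, axes as lock_face). Each thumbwheel is a black disc, 36 mm diameter, 12 mm wide, grippy rubber tread, neighbours 36 mm apart; its axle is parallel to y, 18 mm below the crown, and the crown stands 10 mm proud of the face. White digits on the tread, 36 degrees apart; raised white marks between the wheels are the index line, level with the crowns.
- wheel2_crown (a point): Middle thumbwheel, same. Overhang: the lid edge of the upper bin is about 30 mm (horizontally) behind the three crowns and reaches 130 mm above them, so a gripper coming straight down strikes it; one leaning back at about the slope of the face clears it.
- wheel3_crown (a point): Right thumbwheel, same.
- wheel1 (a joint): Left thumbwheel (rad): digit on the index line = value / 0.6283, modulo 10; turns without a stop. Both grow when the exposed tread is rolled up the slope, away from the front. It clicks at each digit (sprung pawl, about 0.02 N m to roll over a click, 1 N at the tread); rolled and let go, it settles on the nearest digit; at first it may stand between two. Its digit must be 4 (2.513 rad).
- wheel2 (a joint): Middle thumbwheel, same; its digit must be 7 (4.398 rad, or a whole turn more or less).
- wheel3 (a joint): Right thumbwheel, same; its digit must be 2 (1.257 rad, or a whole turn more or less).
- latch_hinge (a point): Middle of the latch lever's hinge pin (fixed point, axes as lock_face), parallel to the row, 50 mm to the right of wheel 3; 16 mm up the slope from the line of the crowns and 1 mm below the face.
- latch (a joint): Latch lever (rad): 0 = shut, leaning 40 degrees from the face normal down the slope (to the front); 1.40 = fully open, leaning 40 degrees up the slope. A spring drives it to either end from a dead centre at 0.70 (about 4 N at its tip near the ends): pushed up the slope past centre it snaps open by itself. The lock blocks it unless the wheels show the code; once open it holds the wheels.
- latch_tip (a point): Middle of the lever's round end bar (10 mm diameter, 16 mm wide along the row). The lever is a steel bar 16 mm wide, 5 mm thick, 45 mm from hinge pin to this point; shut, this point is 33 mm out from the face and 13 mm down the slope from the line of the crowns.
- upper_bin: White lidded bin, 252 x 328 mm over the lid, 105 mm tall, 1.4 kg, loose on the lower bin (its underside at 150 mm). Origin: centre of its underside. Not to be moved.
- dish: Round glass dish with a cork bottom, 90 mm diameter, 31 mm tall, on the shelf before the lower bin. Origin: centre of its underside. Not to be moved.
- lint_cover: Green silicone lint trap cover, shallow tray 70 x 110 mm with a pull tab, 13 mm tall, on the shelf before the lower bin. Origin: centre of its underside. Not to be moved.
- caddy: Stainless clothespin caddy, 110 x 160 x 75 mm tall, its hinged wire handle folded down on the clothespins (90 mm overall), beside the bins on the left. Origin: centre of its underside. Not to be moved.
- spray: White trigger spray bottle, 64 mm diameter, 170 mm tall, beside the bins. Origin: centre of its underside. Not to be moved.
- carton: Cardboard carton, 62 x 75 x 105 mm tall, beside the bins. Origin: centre of its underside. Not to be moved.
- jar: Glass jar with a steel lid, 68 mm diameter, 95 mm tall, beside the bins. Origin: centre of its underside. Not to be moved.

How it is judged (in metres and radians):
On the way, in this order (a step that is already met when the one before it is completed fails the run):
1. the wheels read 4-7-2, each within 0.15 rad (a quarter of a click) of its digit, with the latch lever still shut ((value of joint wheel1 between -3.92 and -3.62 rad or value of joint wheel1 between 2.363 and 2.663 rad or value of joint wheel1 between 8.646 and 8.946 rad) and (value of joint wheel2 between -2.035 and -1.735 rad or value of joint wheel2 between 4.248 and 4.548 rad or value of joint wheel2 between 10.531 and 10.831 rad) and (value of joint wheel3 between -5.177 and -4.877 rad or value of joint wheel3 between 1.107 and 1.407 rad or value of joint wheel3 between 7.39 and 7.69 rad) and value of joint latch below 0.45 rad), for 0.2 s.
2. the latch lever has snapped over to fully open (value of joint latch above 1.25 rad), for 0.2 s.
At the end, for the whole second after the job is handed in: All three wheels show the code 4-7-2, each within 0.15 rad of its digit; the latch lever stands fully open (beyond 1.25 rad); the upper bin and the bystanders are within 25 mm of where they were ((value of joint wheel1 between -3.92 and -3.62 rad or value of joint wheel1 between 2.363 and 2.663 rad or value of joint wheel1 between 8.646 and 8.946 rad) and (value of joint wheel2 between -2.035 and -1.735 rad or value of joint wheel2 between 4.248 and 4.548 rad or value of joint wheel2 between 10.531 and 10.831 rad) and (value of joint wheel3 between -5.177 and -4.877 rad or value of joint wheel3 between 1.107 and 1.407 rad or value of joint wheel3 between 7.39 and 7.69 rad) and value of joint latch above 1.25 rad and distance of each of upper_bin, dish, lint_cover, caddy, spray, carton, jar from where it was at the start of the episode below 0.025 m); the robot touches nothing.
It fails at once if the upper bin is pushed more than 25 mm out of its place (distance of upper_bin from where it was at the start of the episode above 0.025 m).
It fails at once if the dish or the lint trap cover is pushed more than 25 mm out of its place (distance of any of dish, lint_cover from where it was at the start of the episode above 0.025 m).
It fails at once if the caddy, spray bottle, carton or jar is pushed more than 25 mm out of its place (distance of any of caddy, spray, carton, jar from where it was at the start of the episode above 0.025 m).
It also fails if it takes over 58 s, if anything falls off the work surface, if the arm or the gripper's body presses on something with over 40 N, if the wrist force passes 120 N, or if a joint passes its speed limit or range.

ROBOT

A 6-joint arm with a two-finger parallel gripper is mounted at the origin on the work surface. World frame = base frame: x ahead of the robot, y to its left, z up, the work surface at z = 0. Lengths are in m, angles in degrees, forces in N, time in s.
With the tool pointing down it reaches from about 0.4 to 0.825 m from the base axis. Payload 7 kg.
Tool frame: the origin (TCP) lies at the very end of the fingers, on their centre line; the grasp point (between the pads) lies 19 mm behind it; z points along the fingers, y is the line along which they close (so a half turn about z gives the same grasp; the last joint's range is limited). The gripper opens to 88 mm and grips with 3 to 60 N. Pads are 19 mm wide; open, the fingers measure 130 mm over their backs; the gripper's body (78 mm by 193 mm) begins 47 mm behind the grasp point.
Start: joints at [-48.409, 20.546, 0.682, 0, -70.136, -16.507], TCP at [0.286, -0.611, 0.227] pointing down, gripper open.
Joint ranges: [-176.03, 176.03], [-82.01, 121.73], [-58.28, 71.71], [-173.87, 95.51], [-174.79, -0.11], [-173.66, 173.66]. Speed limits (degrees/s): [136.94, 136.94, 172.46, 180, 180, 180].

INTERFACE

Orientations are given as [roll, pitch, yaw] about the fixed x, y, z axes, in that order (R = Rz(yaw) Ry(pitch) Rx(roll)).
In Python, from plant import ctrl gives the robot as it stands.
- The arm moves only by the tool carry_out, never from a script. Its argument "deltas" is a list that holds one entry, the list of rows, each a list of 5 numbers: the shift along the tool's x, y, z scaled (see below), then the turn about the tool's z scaled (see below), then the opening, from -1 (shut) to 1 (fully open). A call has 1 to 5 rows; each row is the pose to reach, as a shift and turn from the pose commanded when the call began, along the tool's axes at that moment, turning the shorter way round; what a row does not reach only later rows make up. The controller multiplies each number of a shift by 20 cm and each number of a turn by 2 pi rad. A row lasts 1/10 s, in which the tool goes at most 50 mm and 8.59 degrees, less where a joint would pass 70% of its speed; a pose out of reach is approached as far as the arm can. A call with a number of a shift or a turn outside -1 to 1 is refused whole. A call with a gripper value outside its range is refused whole. The fingers move at their own pace and stop on an object; the grip force is fixed at half the most. Time passes only in rows, so rows that repeat a pose let the fingers close. It gives the time, the measured TCP pose, the force, the opening and the grip force at its end, in the units of the state.
- ctrl.get_obs(): the state, without advancing time (a new reading comes with each control period).
- ctrl.snapshot(name): name is "side" or "top" or "wrist"; returns a dict with "color" (384x512x3 uint8, red, green, blue), "camera_matrix" (3x3 intrinsics, pixels), "R" (3x3) and "t" (3): a world point X has camera coordinates R X + t. Camera axes: x right, y down, z forward; pixel columns grow to the right and rows downward; lengths in m; the calibration is good to about 2 mm. A picture is of the moment at which its call begins. There is no depth.
- ctrl.close_job(): hands the job in; it is judged then, once.
Trained networks look in a picture, given as the dict that the camera call returned (one of the last four; its "shot" number tells which), for a name from the list of things; names that differ only in an ending like _2 or _b are one class to them, and where a whole thing is asked for, a point or a joint stands for the part that bears it (a point fixed in the world has none). Each returns a list of dicts, best first, with "p" (0 to 1); they miss things now and then, are a little off and sometimes report something else, mostly with a low value. They report only what shows in the picture. A call takes as long as a camera call.
- ctrl.search_frame(picture, name): "centre" ([column, row] in pixels, amid what is visible of it).
- ctrl.silhouettes(picture, name): "mask" (384x512 bool, what is visible of it) and "centre" ([column, row] in pixels, amid what is visible of it).
- ctrl.spot_point(picture, name): "centre" ([column, row] in pixels: a listed point, or the origin of a listed thing).
The state is a dict: "clock": time; "joint_pos": joint angles; "qvel": joint speeds; "tau": joint torques, N m; "tool_pos": TCP position; "orientation": TCP orientation; "force": force on the tool from outside, world axes, zero at the start; "moment": the same for the moment, N m; "opening": finger opening in m; "gripper_force": force on a finger pad.
Only numpy, scipy, OpenCV 4.12 (cv2) and the standard library are available. Lean on these libraries where they do the work, as an engineer would, in place of code of your own. Each camera call takes 0.05 s, during which the arm holds its last target. There are 200 camera calls.

## Working session

There is one attempt and no reset: what is moved stays moved. The work goes in short steps, Python scripts to look and compute and a tool call to move; the robot and the scene stay as the last step left them, time stands still between calls to the robot, and variables do not carry over. Pictures are saved under pics/ and viewed, at most 10 in all, crops included, and the job is handed in when it is done.

Besides the shell and the picture viewer there is one more tool, called after "Call:" by a JSON object that holds its "fn" and its "kwargs". carry_out: Moves the arm, as the interface text tells. Its arguments: {"type":"object","properties":{"deltas":{"type":"array"}},"required":["deltas"]}

```bash
mkdir -p pics; ls; cat > h.py <<'E'
import numpy as np, cv2
from plant import ctrl
from scipy.spatial.transform import Rotation as Ro
def ray(s,px):
    K=np.array(s["camera_matrix"]);R=np.array(s["R"]);t=np.array(s["t"])
    d=R.T@np.linalg.solve(K,[px[0],px[1],1]); return -R.T@t, d/np.linalg.norm(d)
def proj(s,X):
    c=np.array(s["R"])@np.array(X)+np.array(s["t"]); p=np.array(s["camera_matrix"])@c; return p[:2]/p[2]
def tri(rs):
    A=sum(np.eye(3)-np.outer(d,d) for c,d in rs); b=sum((np.eye(3)-np.outer(d,d))@c for c,d in rs)
    X=np.linalg.solve(A,b); return X,[np.linalg.norm((np.eye(3)-np.outer(d,d))@(X-c)) for c,d in rs]
def save(n,im): cv2.imwrite("pics/"+n+".png",im[...,::-1])
E
python3 - <<'E'
from h import *
np.set_printoptions(precision=4,suppress=True)
S={n:ctrl.snapshot(n) for n in("side","top","wrist")}
for n in S: print(n,-np.array(S[n]["R"]).T@np.array(S[n]["t"]),np.array(S[n]["R"])[2],S[n]["camera_matrix"][0][0])
for k in["lock_face","wheel1_crown","wheel2_crown","wheel3_crown","latch_hinge","latch_tip","upper_bin","dish","lint_cover","caddy","spray","carton","jar"]:
    rs=[]
    for n in S:
        r=ctrl.spot_point(S[n],k)
        if r: print(k,n,r[0]["centre"],r[0]["p"]); 
        if r and r[0]["p"]>.4: rs.append(ray(S[n],r[0]["centre"]))
    if len(rs)>1: print("  ",*tri(rs))
save("a",np.hstack([cv2.resize(S[n]["color"],(400,300)) for n in("side","top")]))
save("w",S["wrist"]["color"])
o=ctrl.get_obs();print(o)
E
```

```text
pics
side [0.5666 0.6754 1.1772] [ 0.0243 -0.5112 -0.8591] 468.8440076828069
top [0.3886 0.027  1.2559] [ 0.1703  0.0071 -0.9854] 396.04520174987005
wrist [ 0.2119 -0.6464  0.3834] [ 0.2704  0.1268 -0.9544] 290.90882316495043
lock_face side [263.6, 210.4] 0.86
lock_face top [227.9, 189.6] 0.72
   [0.5658 0.1073 0.1049] [np.float64(0.0033041093207897857), np.float64(0.0033041093207897593)]
wheel1_crown side [256.8, 221.2] 0.87
wheel1_crown top [208.2, 185.2] 0.73
   [0.5776 0.1598 0.1431] [np.float64(0.0002187505869045627), np.float64(0.0002187505869048141)]
wheel2_crown side [265.0, 215.3] 0.87
wheel2_crown top [222.5, 190.1] 0.96
   [0.5628 0.1232 0.1096] [np.float64(0.004646039911974776), np.float64(0.004646039911974835)]
wheel3_crown side [268.4, 198.1] 0.64
wheel3_crown top [232.6, 189.3] 0.83
   [0.558  0.0918 0.1449] [np.float64(0.0054680910912370375), np.float64(0.005468091091237158)]
latch_hinge side [265.8, 182.9] 0.73
latch_hinge top [250.5, 190.1] 0.84
   [0.5618 0.0398 0.1293] [np.float64(0.00016278630901065866), np.float64(0.00016278630901050243)]
latch_tip side [261.5, 
[... 919 characters left out ...]
0.0037963150679348624)]
carton top [310.6, 173.6] 0.78
jar side [292.1, 157.5] 0.71
jar top [307.7, 215.7] 0.58
   [ 0.4906 -0.1366 -0.0006] [np.float64(0.004484001666382947), np.float64(0.004484001666382942)]
{'clock': 2.1, 'joint_pos': array([-48.4095,  20.545 ,   0.6832,  -0.0001, -70.1357, -16.5079]), 'qvel': array([-0.0376,  0.1114,  0.0019,  0.0047, -0.1024, -0.0239]), 'tau': array([  0.0011, -58.2376,  29.3294,   7.0022,   0.0126,  -0.    ]), 'tool_pos': array([ 0.2861, -0.6113,  0.2266]), 'orientation': array([-179.9977,    0.0008, -154.9174]), 'force': array([0.4495, 0.8156, 0.2165]), 'moment': array([-0.0394,  0.0214, -0.0303]), 'gripper_force': 0.0, 'opening': 0.08749493708794742}
```

View pics/a.png

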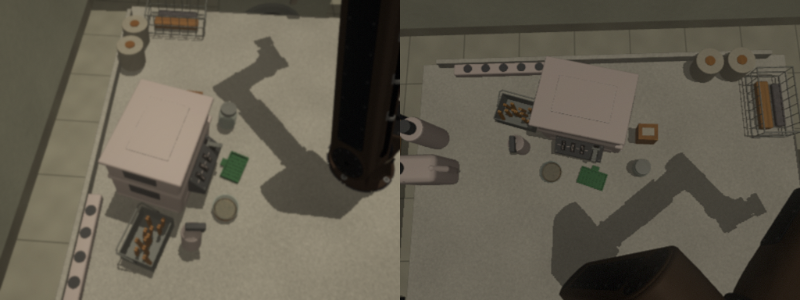

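The top view shows the bins turned roughly 8 degrees, with the lock at about (0.565, 0.12, 0.125). The shelf in front is clear at z = 0.23, so I'll move there for a close look.

```bash
cat >> h.py <<'E'
def delta(T,yaw=None):
    o=ctrl.get_obs(); R=Ro.from_euler("xyz",o["orientation"],degrees=True).as_matrix()
    d=R.T@(np.array(T)-o["tool_pos"])/.2
    w=0 if yaw is None else -((yaw-o["orientation"][2]+180)%360-180)/360
    print("delta",d.round(4),"turn",round(w,4))
E
python3 -c "
from h import *
delta([.49,.12,.23],172.5)"
```

```text
delta [-2.4733  2.8798 -0.0172] turn 0.0905
```

Call:
{"fn": "carry_out", "kwargs": {"deltas": [[[-0.82, 0.96, 0, 0, -1], [-0.82, 0.96, 0, 0, -1], [-0.82, 0.96, 0, 0, -1], [-0.82, 0.96, 0, 0, -1], [-0.82, 0.96, 0, 0, -1]]]}}

```text
clock: 2.6
tool_pos: [0.3528, -0.3686, 0.2267]
orientation: [-180.0, 0.0, -154.9]
force: [1.4, -0.1, -0.4]
opening: 0.0533
gripper_force: 0.0
```

Call:
{"fn": "carry_out", "kwargs": {"deltas": [[[-0.82, 0.96, 0, 0, -1], [-0.82, 0.96, 0, 0, -1], [-0.82, 0.96, 0, 0, -1], [-0.82, 0.96, 0, 0, -1], [-0.82, 0.96, 0, 0, -1]]]}}

```text
clock: 3.1
tool_pos: [0.4192, -0.1274, 0.2271]
orientation: [-180.0, 0.1, -154.9]
force: [1.0, -0.5, 0.3]
opening: 0.0133
gripper_force: 0.0
```

Call:
{"fn": "carry_out", "kwargs": {"deltas": [[[-0.82, 0.96, 0, 0.09, -1], [-0.82, 0.96, 0, 0.09, -1], [-0.82, 0.96, 0, 0.09, -1], [-0.82, 0.96, 0, 0.09, -1], [-0.82, 0.96, 0, 0.09, -1]]]}}

```text
clock: 3.6
tool_pos: [0.4793, 0.0896, 0.2271]
orientation: [180.0, 0.1, 172.4]
force: [2.3, -0.8, 1.6]
opening: 0.0008
gripper_force: 0.0
```

```bash
python3 - <<'E'
from h import *
import pickle
np.set_printoptions(precision=4,suppress=True)
s=ctrl.snapshot("wrist"); t=ctrl.snapshot("side")
print(ctrl.get_obs()["tool_pos"],-np.array(s["R"]).T@np.array(s["t"]))
P={}
for k in["wheel1_crown","wheel2_crown","wheel3_crown","latch_hinge","latch_tip","lock_face"]:
    r=ctrl.spot_point(s,k)
    if r: P[k]=r[0]["centre"]; print(k,[(q["centre"],q["p"]) for q in r[:2]])
pickle.dump((s,P),open("s1.pkl","wb"))
save("w1",cv2.resize(s["color"],(800,600),interpolation=cv2.INTER_CUBIC))
E
```

```text
[0.4807 0.0923 0.2266] [0.3981 0.0993 0.3847]
wheel3_crown [([269.4, 265.2], 0.57)]
latch_tip [([235.4, 160.5], 0.65), ([221.1, 247.6], 0.54)]
lock_face [([447.8, 300.9], 0.17)]
```

View pics/w1.png

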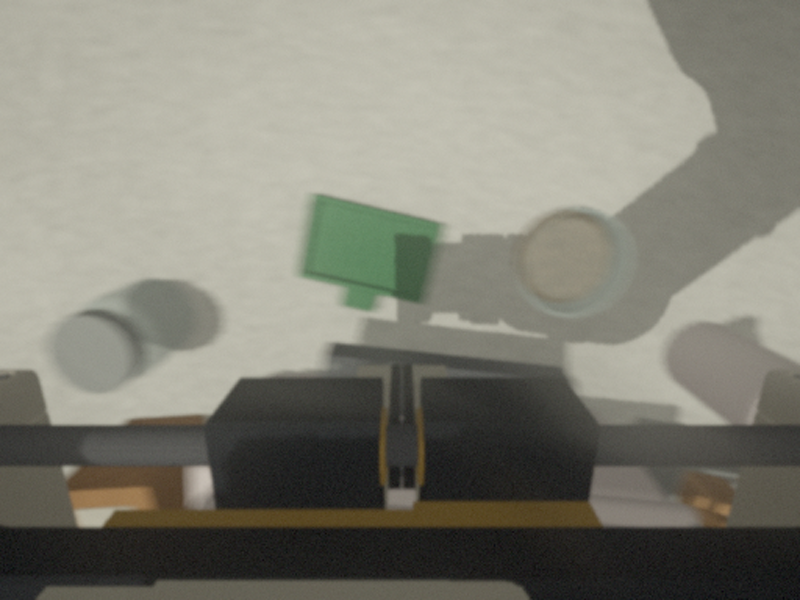

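The gripper hides the lock: only its front edge shows, at about (450, 355), along with the cover, dish and jar. I'll move forward with the fingers open so the lock comes into view.

```bash
python3 -c "
from h import *
delta([.55,.105,.235],172.5)"
```

```text
delta [-0.3406  0.1356 -0.0414] turn 0.0004
```

Call:
{"fn": "carry_out", "kwargs": {"deltas": [[[-0.34, 0.136, -0.04, 0, 1], [-0.34, 0.136, -0.04, 0, 1], [-0.34, 0.136, -0.04, 0, 1], [-0.34, 0.136, -0.04, 0, 1]]]}}

```text
clock: 4.4
tool_pos: [0.55, 0.105, 0.2341]
orientation: [-180.0, -0.1, 172.6]
force: [0.4, -0.9, -0.3]
opening: 0.027
gripper_force: 0.0
```

```bash
cat > look.py <<'E'
from h import *
import pickle,sys
np.set_printoptions(precision=4,suppress=True)
s=ctrl.snapshot("wrist")
print(ctrl.get_obs()["tool_pos"])
P={}
for k in["wheel1_crown","wheel2_crown","wheel3_crown","latch_hinge","latch_tip"]:
    r=ctrl.spot_point(s,k)
    if r: P[k]=r[0]["centre"]; print(k,[(q["centre"],q["p"]) for q in r[:2]])
pickle.dump((s,P),open(sys.argv[1]+".pkl","wb"))
save(sys.argv[1],cv2.resize(s["color"],(800,600),interpolation=cv2.INTER_CUBIC))
E
python3 look.py w2
```

```text
[0.5496 0.105  0.2343]
wheel1_crown [([315.2, 208.0], 0.8), ([213.0, 107.4], 0.51)]
wheel2_crown [([279.3, 207.6], 0.85)]
wheel3_crown [([244.2, 199.7], 0.86)]
latch_hinge [([189.3, 213.8], 0.68)]
latch_tip [([189.8, 175.0], 0.84)]
```

View pics/w2.png

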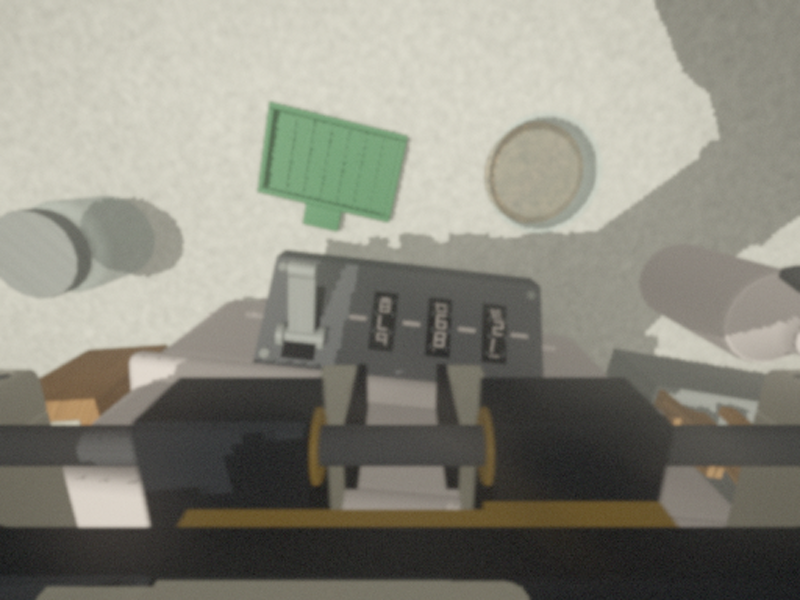

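The lock is now clear. Index marks run from (358,317) to (518,335), the wheels are at about (384,320), (439,327) and (494,333), and the lever tip is at (300,270) with its hinge at (300,335). The row is turned about 6 degrees further than my yaw. Next I'll fit the lock pose and zoom in on the digits.

```bash
cat > fit.py <<'E'
from h import *
import pickle
from scipy.optimize import least_squares
np.set_printoptions(precision=4,suppress=True)
G={"wheel1_crown":(0,36,0),"wheel2_crown":(0,0,0),"wheel3_crown":(0,-36,0),"latch_hinge":(16,-86,-11),"latch_tip":(-13,-86,23)}
a=np.radians(40)
def frame(psi):
    x=np.array([np.cos(a)*np.cos(psi),np.cos(a)*np.sin(psi),np.sin(a)]); z=np.array([-np.sin(a)*np.cos(psi),-np.sin(a)*np.sin(psi),np.cos(a)])
    return np.stack([x,np.cross(z,x),z],1)
def pt(p,g): return p[:3]+frame(p[3])@np.array(g)/1000
def fit(obs):  # (pic,px,g,sigma)
    f=lambda p:np.concatenate([(proj(s,pt(p,g))-px)/w for s,px,g,w in obs])
    r=least_squares(f,[.565,.12,.125,-.2],loss="soft_l1"); return r.x,r
E
python3 - <<'E'
from fit import *
s,P=pickle.load(open("w2.pkl","rb"))
obs=[(s,np.array(P[k]),G[k],2) for k in P]
obs+=[(s,np.array(q)/1.5625,g,1.) for q,g in [((384,320),G["wheel3_crown"]),((439,327),G["wheel2_crown"]),((494,333),G["wheel1_crown"]),((301,264),G["latch_tip"])]]
p1,r=fit(obs); print(p1,np.degrees(p1[3])); print((r.fun.reshape(-1,2)))
J=np.linalg.inv(r.jac.T@r.jac); print("sd",np.sqrt(np.diag(J)))
S={n:ctrl.snapshot(n) for n in("side","top")}
for n in S:
    for k in("wheel1_crown","wheel2_crown","wheel3_crown","latch_hinge","latch_tip"):
        for q in ctrl.spot_point(S[n],k)[:1]:
            if q["p"]>.6: obs.append((S[n],np.array(q["centre"]),G[k],3)); print(n,k,q["centre"],proj(S[n],pt(p1,G[k])))
p2,r=fit(obs); print(p2,np.degrees(p2[3]))
pickle.dump(p2,open("pose.pkl","wb"))
c=s["color"][175:245,170:360]; save("d2",cv2.resize(c,(798,294),interpolation=cv2.INTER_LANCZOS4))
E
```

```text
[ 0.5656  0.1249  0.1248 -0.2895] -16.587063604460067
[[ 0.6981  2.7   ]
 [ 0.5571  0.1458]
 [-0.1988  1.3088]
 [ 0.3353 -0.0005]
 [ 1.3971 -1.7237]
 [-1.9575 -2.4824]
 [-0.5458 -1.3885]
 [ 0.4363  0.28  ]
 [-0.0457  2.5926]]
sd [0.0012 0.0006 0.0029 0.0155]
side wheel1_crown [259.4, 222.4] [257.4361 224.3984]
side wheel3_crown [268.2, 201.3] [267.1464 200.7777]
top wheel1_crown [207.5, 188.4] [209.1232 186.7481]
top wheel2_crown [221.9, 190.0] [221.0662 189.9263]
top wheel3_crown [232.3, 191.3] [233.0508 193.1156]
top latch_hinge [247.2, 190.2] [251.5064 191.0563]
top latch_tip [239.5, 134.8] [247.4389 205.4562]
[ 0.5655  0.125   0.1251 -0.2874] -16.466331095426057
```

View pics/d2.png

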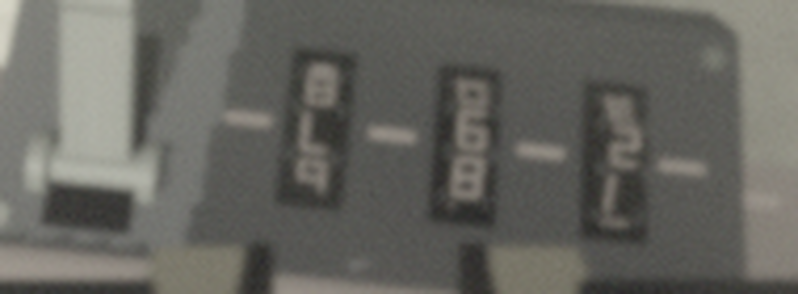

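```bash
cat >> fit.py <<'E'
def hz(p,l,h,z):  # lock coords: l left of wheel2, h horizontally into the bin, z up (mm, from the crown line)
    f=np.array([np.cos(p[3]),np.sin(p[3]),0]); le=np.array([-f[1],f[0],0])
    return p[:3]+(l*le+h*f+np.array([0,0,z]))/1000
def strips(s,p):
    out=[]
    for l in(36,0,-36):
        th=np.radians(np.arange(60,-61,-1)); w=np.linspace(6,-6,48)
        m=np.array([[proj(s,pt(p,(18*np.sin(t),l+q,18*np.cos(t)-18))) for q in w] for t in th]).astype(np.float32)
        out.append(cv2.remap(s["color"],m[...,0],m[...,1],cv2.INTER_CUBIC))
    return out
E
python3 - <<'E'
from fit import *
p=pickle.load(open("pose.pkl","rb")); s,_=pickle.load(open("w2.pkl","rb"))
st=strips(s,p); im=np.hstack([np.pad(x,((0,0),(5,5),(0,0))) for x in st]); im[60,::4]=[255,0,0]
save("st",cv2.resize(im,None,fx=4,fy=4,interpolation=cv2.INTER_CUBIC))
t=ctrl.snapshot("top"); m=ctrl.silhouettes(t,"upper_bin")
if m:
    M=m[0]["mask"]; c=max(cv2.findContours(M.astype(np.uint8),0,1)[0],key=cv2.contourArea); b=cv2.boxPoints(cv2.minAreaRect(c))
    W=[]
    for q in b:
        o,d=ray(t,q); W.append(o+d*(.255-o[2])/d[2])
    W=np.array(W); print(W); 
    for i in range(4): e=W[(i+1)%4]-W[i]; print(np.linalg.norm(e),np.degrees(np.arctan2(e[1],e[0])))
    f=np.array([np.cos(p[3]),np.sin(p[3]),0]); print("h of corners rel. crowns mm",((W-p[:3])@f)*1000)
T=hz(p,36,-40,0); print(T); delta(T,np.degrees(p[3])+180)
E
```

```text
[0.5373 0.1709 0.1251]
delta [0.1045 0.313  0.5472] turn 0.0254
```

View pics/st.png

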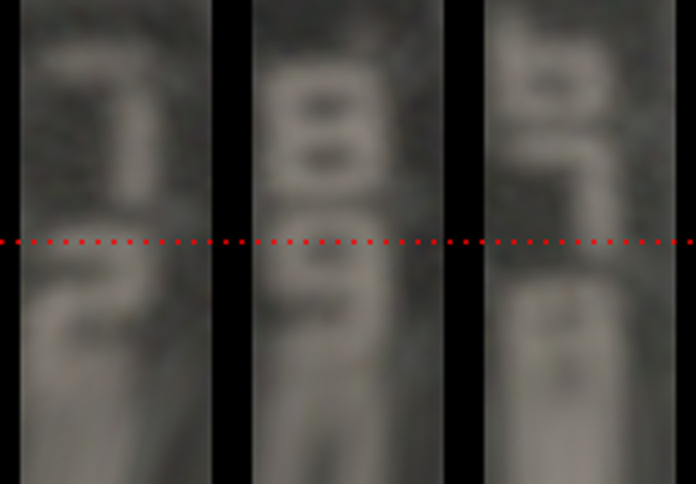

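The strips read about 1.7-2, 8.7-9 and 7.3, so wheel 1 needs roughly +2 clicks, wheel 2 -2 and wheel 3 -5. I'll align the yaw, move closer and look again.

```bash
python3 -c "
from fit import *
p=pickle.load(open('pose.pkl','rb')); delta(hz(p,0,-16,45),np.degrees(p[3])+180)"
```

```text
delta [0.0147 0.1162 0.3222] turn 0.0254
```

Call:
{"fn": "carry_out", "kwargs": {"deltas": [[[0.015, 0.116, 0.1, 0.0254, -1], [0.015, 0.116, 0.32, 0.0254, -1], [0.015, 0.116, 0.32, 0.0254, -1], [0.015, 0.116, 0.32, 0.0254, -1], [0.015, 0.116, 0.32, 0.0254, -1]]]}}

```text
clock: 5.9
tool_pos: [0.5513, 0.1297, 0.1726]
orientation: [179.9, 0.1, 163.6]
force: [1.6, 0.2, -0.5]
opening: 0.0532
gripper_force: 0.0
```

```bash
python3 look.py w3
```

```text
[0.5513 0.1297 0.1727]
wheel1_crown [([442.5, 163.6], 0.71), ([304.1, 228.1], 0.6)]
wheel2_crown [([258.2, 233.9], 0.55)]
wheel3_crown [([211.2, 237.2], 0.91)]
latch_hinge [([445.2, 161.5], 0.35)]
latch_tip [([136.0, 212.2], 0.81)]
```

View pics/w3.png

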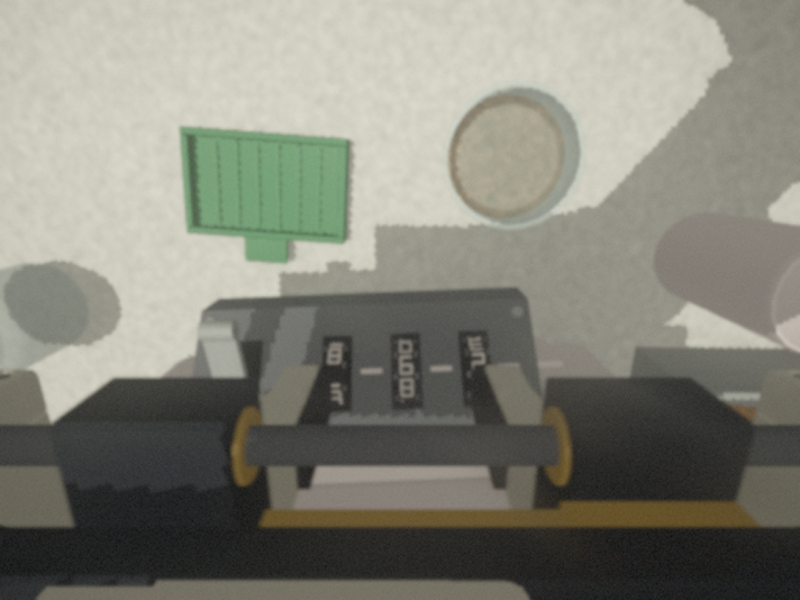

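The row is now over-rotated by about 2 degrees: marks at (371,372) and (440,369), wheels at columns 337, 405 and 473, lever tip at (217,330). I'll refit from both views.

```bash
python3 - <<'E'
from fit import *
s2,P2=pickle.load(open("w2.pkl","rb"));s3,P3=pickle.load(open("w3.pkl","rb"))
for n in(-9,-1):
    obs=[(s2,np.array(q)/1.5625,(0,l,n),.7) for q,l in [((358,317),-54),((411,323),-18),((467,329),18),((518,335),54)]]
    obs+=[(s3,np.array(q)/1.5625,(0,l,n),.7) for q,l in [((371,372),-18),((440,369),18)]]
    obs+=[(s2,np.array((301,262))/1.5625,G["latch_tip"],2),(s3,np.array((217,330))/1.5625,G["latch_tip"],2),(s2,np.array(P2["latch_hinge"]),G["latch_hinge"],2)]
    obs+=[(s2,np.array(P2[f"wheel{i}_crown"]),G[f"wheel{i}_crown"],3) for i in(1,2,3)]+[(s3,np.array(P3[f"wheel{i}_crown"]),G[f"wheel{i}_crown"],3) for i in(2,3)]
    p,r=fit(obs); print(n,p,np.degrees(p[3]),r.cost,np.sqrt(np.diag(np.linalg.inv(r.jac.T@r.jac)))); print(r.fun.reshape(-1,2).round(1).tolist())
    if n==-9: pickle.dump(p,open("pose.pkl","wb"))
p=pickle.load(open("pose.pkl","rb"))
im=np.hstack([np.pad(x,((0,0),(5,5),(0,0))) for s in(s2,s3) for x in strips(s,p)]); im[60,::4]=[255,0,0]
save("st3",cv2.resize(im,(798,420),interpolation=cv2.INTER_CUBIC))
delta(hz(p,36,-40,-10),np.degrees(p[3])+180)
E
```

```text
-9 [ 0.564   0.1267  0.1234 -0.251 ] -14.381629022363262 10.335793453420774 [0.0009 0.0004 0.0022 0.0087]
[[-3.1, -0.2], [-0.4, 0.2], [-0.9, 0.5], [2.7, 0.8], [-0.6, -1.2], [0.2, -0.6], [0.3, 2.5], [0.2, 0.2], [1.5, 0.5], [1.0, 0.6], [0.9, -0.6], [0.4, 0.6], [0.3, -0.1], [0.6, -0.7]]
-1 [ 0.5678  0.1255  0.1197 -0.2576] -14.760203390394947 16.84037039658862 [0.0012 0.0004 0.0029 0.0124]
[[-3.5, -1.2], [-0.4, -0.4], [-0.5, 0.3], [3.5, 0.9], [-1.3, -1.3], [0.2, -0.4], [0.6, 3.9], [1.5, 1.5], [1.6, 1.4], [0.5, 1.5], [0.5, 0.2], [0.2, 1.4], [0.3, 0.8], [0.8, 0.1]]
delta [0.1374 0.1781 0.2904] turn -0.0058
```

View pics/st3.png

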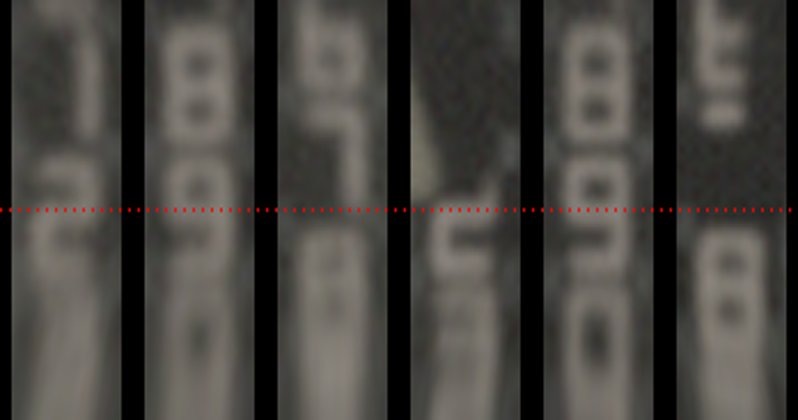

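The wheels read 2, 9 and about 7.45, so all three can be done with one-click strokes: wheel 1 up 2, wheel 2 down 2, wheel 3 up to 12. I'll start at wheel 1 from the front.

Call:
{"fn": "carry_out", "kwargs": {"deltas": [[[0.137, 0.178, 0.0, -0.0058, -1], [0.137, 0.178, 0.29, -0.0058, -1], [0.137, 0.178, 0.29, -0.0058, -1], [0.137, 0.178, 0.29, -0.0058, -1], [0.137, 0.178, 0.29, -0.0058, -1]]]}}

```text
clock: 6.7
tool_pos: [0.5348, 0.1713, 0.1139]
orientation: [180.0, 0.1, 165.6]
force: [-0.2, -0.8, 0.9]
opening: 0.0002
gripper_force: 0.0
```

```bash
cat > where.py <<'E'
from fit import *
p=pickle.load(open('pose.pkl','rb')); o=ctrl.get_obs(); d=(o["tool_pos"]-p[:3])*1000
f=np.array([np.cos(p[3]),np.sin(p[3]),0]); print("h",d@f,"l",d@[-f[1],f[0],0],"z",d[2],"yaw",o["orientation"][2],"F_h",o["force"]@f,"F",o["force"],"open",o["opening"],o["clock"])
E
python3 where.py
```

```text
h -39.354286856872804 l 35.92222056331294 z -9.487983565442157 yaw 165.62390777921917 F_h -0.023011762424663434 F [-0.2252 -0.7856  0.9373] open 0.00015145268364915172 6.7
```

Call:
{"fn": "carry_out", "kwargs": {"deltas": [[[-0.09, 0, 0.02, 0, -1], [-0.1, 0, 0.02, 0, -1], [-0.11, 0, 0.02, 0, -1], [-0.115, 0, 0.02, 0, -1]]]}}

```text
clock: 7.1
tool_pos: [0.5566, 0.1654, 0.109]
orientation: [180.0, 0.0, 165.6]
force: [-1.3, -0.4, 0.9]
opening: 0.0004
gripper_force: 0.3
```

Call:
{"fn": "carry_out", "kwargs": {"deltas": [[[-0.005, 0, 0, 0, -1], [-0.005, 0, 0, 0, -1]]]}}

```text
clock: 7.3
tool_pos: [0.5568, 0.1654, 0.1087]
orientation: [-180.0, -0.0, 165.6]
force: [-1.3, -0.3, 0.7]
opening: 0.0006
gripper_force: 1.1
```

Call:
{"fn": "carry_out", "kwargs": {"deltas": [[[-0.005, 0, 0, 0, -1], [-0.005, 0, 0, 0, -1]]]}}

```text
clock: 7.5
tool_pos: [0.557, 0.1653, 0.1083]
orientation: [-180.0, -0.1, 165.6]
force: [-5.4, 3.1, 0.2]
opening: 0.0003
gripper_force: 2.9
```

Contact is at h = -16.8 mm against the predicted -15.9, so the pose holds, and the controller is compliant (2 mm gives about 5 N). Now the first upward stroke.

Call:
{"fn": "carry_out", "kwargs": {"deltas": [[[0.025, 0, 0, 0, -1], [0.025, 0, 0.015, 0, -1], [0, 0, 0.015, 0, -1], [0, 0, 0.015, 0, -1]]]}}

```text
clock: 7.9
tool_pos: [0.5567, 0.1653, 0.1048]
orientation: [-180.0, -0.2, 165.6]
force: [-7.5, 4.5, 1.1]
opening: 0.0003
gripper_force: 4.8
```

Call:
{"fn": "carry_out", "kwargs": {"deltas": [[[0, 0, -0.015, 0, -1], [-0.002, 0, -0.03, 0, -1], [-0.006, 0, -0.0435, 0, -1], [-0.0115, 0, -0.056, 0, -1], [-0.0195, 0, -0.0675, 0, -1]]]}}

```text
clock: 8.4
tool_pos: [0.5604, 0.1642, 0.1187]
orientation: [-179.9, -0.2, 165.6]
force: [-8.9, 3.7, 3.7]
opening: 0.0007
gripper_force: 4.3
```

```bash
python3 where.py
```

```text
h -12.805919713357769 l 35.436272745604036 z -4.704909055984433 yaw 165.61274742429458 F_h -9.578987987396369 F [-8.9456  3.6786  3.672 ] open 0.0007114243674737508 8.4
```

Call:
{"fn": "carry_out", "kwargs": {"deltas": [[[0.031, 0, -0.025, 0, -1], [0.05, -0.18, -0.25, 0, -1], [0.03, -0.18, -0.3675, 0, -1], [-0.03, -0.18, -0.3675, 0, -1], [-0.03, -0.18, -0.3675, 0, -1]]]}}

```text
clock: 8.9
tool_pos: [0.5604, 0.1278, 0.1937]
orientation: [179.9, 0.2, 165.6]
force: [-1.1, 0.4, -0.9]
opening: 0.0007
gripper_force: 0.0
```

```bash
cat > strip.py <<'E'
from fit import *
import sys
p=pickle.load(open("pose.pkl","rb")); s=ctrl.snapshot("wrist"); ref,_=pickle.load(open("w2.pkl","rb"))
o=ctrl.get_obs(); print(o["tool_pos"],o["clock"])
pickle.dump((s,{}),open(sys.argv[1]+".pkl","wb"))
im=np.hstack([np.pad(x,((0,0),(5,5),(0,0))) for x in strips(s,p)]); im[60,::4]=[255,0,0]
q=np.array([proj(s,pt(p,(0,l,-9))) for l in(-100,70)]); c=s["color"][int(q[:,1].min())-50:int(q[:,1].max())+45,int(q[0,0]):int(q[1,0])]
a=cv2.resize(im,(348,420),interpolation=cv2.INTER_CUBIC); c=cv2.resize(c,(450,420),interpolation=cv2.INTER_CUBIC)
save(sys.argv[1],np.hstack([a,c]))
E
python3 strip.py v4
```

```text
[0.5593 0.1277 0.1925] 8.95
```

View pics/v4.png

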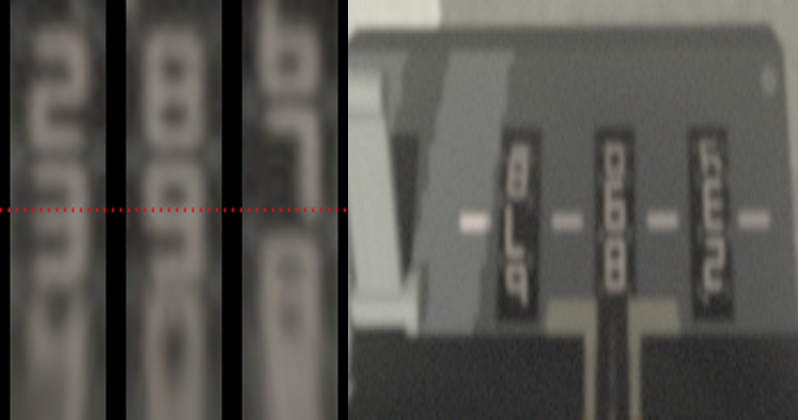

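Wheel 1 moved exactly one click and now reads 3; wheels 2 and 3 are unchanged. Second upward stroke on wheel 1.

Call:
{"fn": "carry_out", "kwargs": {"deltas": [[[0.1, 0.18, 0.0, 0, -1], [0.1, 0.18, 0.435, 0, -1], [0.1, 0.18, 0.435, 0, -1], [0.05, 0.18, 0.435, 0, -1], [0.05, 0.18, 0.435, 0, -1]]]}}

```text
clock: 9.45
tool_pos: [0.5557, 0.1639, 0.1035]
orientation: [-179.7, -0.4, 165.6]
force: [-6.8, -1.2, 0.2]
opening: 0.0006
gripper_force: 3.7
```

Call:
{"fn": "carry_out", "kwargs": {"deltas": [[[0, 0, -0.015, 0, -1], [-0.002, 0, -0.03, 0, -1], [-0.006, 0, -0.0435, 0, -1], [-0.0115, 0, -0.056, 0, -1], [-0.0195, 0, -0.0675, 0, -1]]]}}

```text
clock: 9.95
tool_pos: [0.5612, 0.1634, 0.1196]
orientation: [-179.9, -0.1, 165.6]
force: [-5.3, -1.7, 2.4]
opening: 0.0007
gripper_force: 2.6
```

Call:
{"fn": "carry_out", "kwargs": {"deltas": [[[0.031, 0, -0.025, 0, -1], [0.05, -0.18, -0.05, 0, -1], [0.05, -0.18, -0.05, 0, -1]]]}}

```text
clock: 10.25
tool_pos: [0.5426, 0.1302, 0.1306]
orientation: [179.9, 0.1, 165.6]
force: [-0.3, 0.8, 0.1]
opening: 0.0003
gripper_force: 0.0
```

```bash
python3 where.py
```

```text
h -21.65646339299765 l -1.9073872953382498 z 7.25937608152473 yaw 165.57991968194676 F_h -0.4917161921876452 F [-0.3097  0.7719  0.0833] open 0.0003234145488872473 10.25
```

Call:
{"fn": "carry_out", "kwargs": {"deltas": [[[-0.033, 0.008, 0.035, 0, -1], [-0.05, 0.008, 0.05, 0, -1], [-0.0425, 0.008, 0.0615, 0, -1], [-0.037, 0.008, 0.074, 0, -1], [-0.033, 0.008, 0.0875, 0, -1]]]}}

```text
clock: 10.75
tool_pos: [0.5493, 0.1327, 0.1105]
orientation: [-180.0, -0.1, 165.6]
force: [-4.2, 2.1, 1.8]
opening: 0.0003
gripper_force: 2.8
```

Call:
{"fn": "carry_out", "kwargs": {"deltas": [[[0.001, 0, 0.014, 0, -1], [0.001, 0, 0.0315, 0, -1], [0.001, 0, 0.0315, 0, -1], [0.06, 0, 0.0315, 0, -1], [0.033, 0, -0.0875, 0, -1]]]}}

```text
clock: 11.25
tool_pos: [0.5406, 0.1331, 0.126]
orientation: [-179.8, -0.3, 165.6]
force: [0.6, 0.0, -0.0]
opening: 0.0007
gripper_force: 0.0
```

Call:
{"fn": "carry_out", "kwargs": {"deltas": [[[0.06, 0, -0.32, 0, -1], [-0.08, 0, -0.32, 0, -1], [-0.08, 0, -0.32, 0, -1]]]}}

```text
clock: 11.55
tool_pos: [0.5625, 0.1306, 0.1964]
orientation: [179.8, 0.3, 165.7]
force: [0.3, 0.4, -1.0]
opening: 0.0006
gripper_force: 0.0
```

```bash
cat > track.py <<'E'
from fit import *
import sys
p=pickle.load(open("pose.pkl","rb")); s=ctrl.snapshot("wrist"); ref,_=pickle.load(open(sys.argv[1]+".pkl","rb"))
pickle.dump((s,{}),open(sys.argv[2]+".pkl","wb"))
o=ctrl.get_obs(); print(o["tool_pos"],o["clock"],o["force"])
g=lambda s:[cv2.cvtColor(x,cv2.COLOR_RGB2GRAY) for x in strips(s,p)]
for i,(a,b) in enumerate(zip(g(ref),g(s))):
    r=cv2.matchTemplate(b,a[46:76,4:44],cv2.TM_CCOEFF_NORMED).max(1); k=np.argsort(-r)[:1]
    print("wheel",i+1,"clicks up",((46-k)/36).round(2),r[k].round(2),"score at -2..2:",[float(r[int(46-36*c)-4:int(46-36*c)+5].max().round(2)) if 0<46-36*c<88 else None for c in(-1,0,1)])
E
python3 track.py v4 v5
```

```text
[0.5605 0.1301 0.1942] 11.6 [-0.7236 -0.1795 -1.1076]
wheel 1 clicks up [-0.39] [0.85] score at -2..2: [0.75, 0.7799999713897705, 0.6000000238418579]
wheel 2 clicks up [0.64] [0.88] score at -2..2: [0.8199999928474426, 0.6700000166893005, 0.75]
wheel 3 clicks up [-0.03] [0.99] score at -2..2: [0.4699999988079071, 0.9900000095367432, 0.3199999928474426]
```

```bash
python3 strip.py v6
```

```text
[0.5592 0.1297 0.1928] 11.65
```

View pics/v6.png

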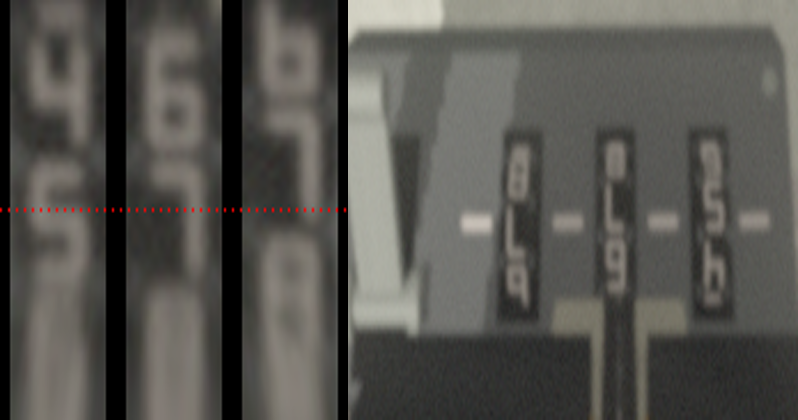

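Wheel 1 went two clicks and is now 5, wheel 2 went two and reads 7 (done), and wheel 3 stands at 7.45. Wheel 1 needs a shorter stroke one click down. I'll add a digit matcher built from these strips for checking.

Call:
{"fn": "carry_out", "kwargs": {"deltas": [[[0.1, 0.172, 0.0, 0, -1], [0.1, 0.172, 0.3, 0, -1], [0.075, 0.172, 0.3685, 0, -1], [0.053, 0.172, 0.3685, 0, -1], [0.053, 0.172, 0.3685, 0, -1]]]}}

```text
clock: 12.15
tool_pos: [0.5575, 0.1652, 0.119]
orientation: [-179.9, -0.0, 165.6]
force: [0.8, 0.5, 0.7]
opening: 0.0003
gripper_force: 0.0
```

Call:
{"fn": "carry_out", "kwargs": {"deltas": [[[-0.017, 0, 0.0105, 0, -1], [-0.01, 0, 0.0255, 0, -1], [-0.006, 0, 0.039, 0, -1], [-0.005, 0, 0.053, 0, -1], [-0.005, 0, 0.0615, 0, -1]]]}}

```text
clock: 12.65
tool_pos: [0.5571, 0.1656, 0.1078]
orientation: [179.9, -0.1, 165.6]
force: [-8.2, 3.5, 1.5]
opening: 0.0005
gripper_force: 4.7
```

Call:
{"fn": "carry_out", "kwargs": {"deltas": [[[0, 0, 0, 0, -1], [0.06, 0, 0, 0, -1], [0.06, -0.172, -0.25, 0, -1], [0.03, -0.172, -0.43, 0, -1], [-0.045, -0.172, -0.43, 0, -1]]]}}

```text
clock: 13.15
tool_pos: [0.5613, 0.1302, 0.2015]
orientation: [179.6, 0.6, 165.7]
force: [0.6, 0.3, 0.1]
opening: 0.0009
gripper_force: 0.0
```

```bash
cat > read.py <<'E'
from fit import *
import sys
p=pickle.load(open("pose.pkl","rb")); g=lambda s:[cv2.cvtColor(x,cv2.COLOR_RGB2GRAY) for x in strips(s,p)]
L={n:g(pickle.load(open(n+".pkl","rb"))[0]) for n in("w2","v4","v6")}
T={2:("v4",0,24),3:("v4",0,60),5:("v6",0,60),9:("v4",1,60),7:("v6",1,60),4:("v6",0,24),8:("v4",1,24),6:("v6",1,24),1:("w2",0,24)}
def read(a):
    res=[]
    for d,(n,i,c) in T.items():
        t=L[n][i][c-16:c+17,5:43]; r=cv2.matchTemplate(a[60-16-20:60+17+20],t,cv2.TM_CCOEFF_NORMED).max(1); k=r.argmax(); res.append((round(float(r[k]),2),d,int(k)-20))
    return sorted(res)[::-1][:3]
s=ctrl.snapshot("wrist"); pickle.dump((s,{}),open("last.pkl","wb"))
print("(score,digit,deg downslope of index)")
for i,a in enumerate(g(s)): print("wheel",i+1,read(a))
E
python3 read.py; python3 where.py
```

```text
(score,digit,deg downslope of index)
wheel 1 [(0.97, 4, -5), (0.74, 7, 5), (0.73, 9, -2)]
wheel 2 [(0.98, 7, -5), (0.82, 1, 0), (0.77, 3, -2)]
wheel 3 [(0.98, 7, -20), (0.89, 8, 18), (0.85, 1, -14)]
h -2.4441064285786074 l 2.7119463718256602 z 74.97089803360706 yaw 165.64594621521346 F_h 2.5055263471645755 F [2.7592 0.6731 0.4707] open 0.000603550437993359 13.2
```

Wheels 1 and 2 read 4 and 7. Wheel 3 gets a full upward stroke first.

Call:
{"fn": "carry_out", "kwargs": {"deltas": [[[0.096, -0.188, 0.0, 0, -1], [0.096, -0.188, 0.4375, 0, -1], [0.096, -0.188, 0.4375, 0, -1], [0.046, -0.188, 0.4375, 0, -1], [0.046, -0.188, 0.4375, 0, -1]]]}}

```text
clock: 13.7
tool_pos: [0.5385, 0.0942, 0.1053]
orientation: [-179.8, -0.3, 165.6]
force: [-7.7, -0.9, 1.7]
opening: 0.0003
gripper_force: 3.9
```

Call:
{"fn": "carry_out", "kwargs": {"deltas": [[[0, 0, -0.015, 0, -1], [-0.002, 0, -0.03, 0, -1], [-0.006, 0, -0.0435, 0, -1], [-0.0115, 0, -0.056, 0, -1], [-0.0195, 0, -0.0675, 0, -1]]]}}

```text
clock: 14.2
tool_pos: [0.5447, 0.0947, 0.1207]
orientation: [180.0, 0.1, 165.6]
force: [-4.1, -0.2, 2.5]
opening: 0.0009
gripper_force: 2.4
```

Call:
{"fn": "carry_out", "kwargs": {"deltas": [[[0.031, 0, -0.025, 0, -1], [0.06, 0.1, -0.25, 0, -1], [0.03, 0.18, -0.37, 0, -1], [-0.03, 0.18, -0.37, 0, -1], [-0.03, 0.18, -0.37, 0, -1]]]}}

```text
clock: 14.7
tool_pos: [0.5607, 0.1286, 0.1945]
orientation: [179.9, 0.2, 165.7]
force: [-0.5, -0.8, -1.2]
opening: 0.0009
gripper_force: 0.0
```

```bash
python3 read.py; python3 where.py
```

```text
(score,digit,deg downslope of index)
wheel 1 [(0.98, 4, 0), (0.74, 7, 11), (0.7, 9, 1)]
wheel 2 [(0.99, 7, 0), (0.86, 1, 7), (0.75, 3, 1)]
wheel 3 [(0.98, 9, 0), (0.88, 5, -1), (0.86, 3, 0)]
h -4.874763620567276 l 0.1287344121975773 z 69.9855933096636 yaw 165.60773675880841 F_h -0.7620876775630201 F [-0.7239  0.2449 -0.6945] open 0.0006097884941600423 14.75
```

4-7-9. Now a short upward stroke of about 1.1 clicks, then repeat.

Call:
{"fn": "carry_out", "kwargs": {"deltas": [[[0.1, -0.18, 0.0, 0, -1], [0.1, -0.18, 0.43, 0, -1], [0.1, -0.18, 0.43, 0, -1], [0.05, -0.18, 0.43, 0, -1], [0.05, -0.18, 0.43, 0, -1]]]}}

```text
clock: 15.25
tool_pos: [0.5383, 0.0939, 0.106]
orientation: [-179.7, -0.3, 165.6]
force: [-7.1, -0.5, -0.0]
opening: 0.0003
gripper_force: 3.1
```

Call:
{"fn": "carry_out", "kwargs": {"deltas": [[[0, 0, -0.0085, 0, -1], [-0.003, 0, -0.025, 0, -1], [-0.0075, 0, -0.04, 0, -1], [-0.0145, 0, -0.0535, 0, -1], [-0.0145, 0, -0.0535, 0, -1]]]}}

```text
clock: 15.75
tool_pos: [0.5436, 0.0944, 0.1193]
orientation: [180.0, 0.1, 165.6]
force: [-6.2, -1.8, 3.5]
opening: 0.0003
gripper_force: 2.9
```

Call:
{"fn": "carry_out", "kwargs": {"deltas": [[[0.031, 0, -0.025, 0, -1], [0.065, 0, -0.025, 0, -1], [0.065, 0, 0.0535, 0, -1], [0.0145, 0, 0.0535, 0, -1], [0.0145, 0, 0.0535, 0, -1]]]}}

```text
clock: 16.25
tool_pos: [0.5392, 0.0955, 0.1065]
orientation: [-179.9, -0.2, 165.6]
force: [-5.9, 1.2, -0.1]
opening: 0.0003
gripper_force: 3.5
```

Call:
{"fn": "carry_out", "kwargs": {"deltas": [[[0, 0, -0.0085, 0, -1], [-0.003, 0, -0.025, 0, -1], [-0.0075, 0, -0.04, 0, -1], [-0.0145, 0, -0.0535, 0, -1], [-0.0145, 0, -0.0535, 0, -1]]]}}

```text
clock: 16.75
tool_pos: [0.5422, 0.0947, 0.1182]
orientation: [-180.0, -0.1, 165.6]
force: [-7.0, 2.1, 1.2]
opening: 0.0004
gripper_force: 3.4
```

Call:
{"fn": "carry_out", "kwargs": {"deltas": [[[0.031, 0, -0.025, 0, -1], [0.06, 0.1, -0.25, 0, -1], [0.03, 0.18, -0.3765, 0, -1], [-0.035, 0.18, -0.3765, 0, -1], [-0.035, 0.18, -0.3765, 0, -1]]]}}

```text
clock: 17.25
tool_pos: [0.5605, 0.1285, 0.1944]
orientation: [179.9, 0.1, 165.7]
force: [0.1, 0.0, -1.6]
opening: 0.0004
gripper_force: 0.0
```

```bash
python3 read.py; python3 where.py
```

```text
(score,digit,deg downslope of index)
wheel 1 [(0.98, 4, 0), (0.74, 7, 11), (0.7, 9, 2)]
wheel 2 [(0.99, 7, 0), (0.85, 1, 7), (0.74, 3, 1)]
wheel 3 [(0.98, 1, 2), (0.89, 7, -11), (0.68, 4, -20)]
h -5.011525644075604 l -0.028574113541179003 z 69.83400227773855 yaw 165.60586924830218 F_h 0.06372983185602768 F [ 0.1021  0.1416 -1.0205] open 0.00036922238634614675 17.3
```

Call:
{"fn": "carry_out", "kwargs": {"deltas": [[[0.1, -0.18, 0.0, 0, -1], [0.1, -0.18, 0.43, 0, -1], [0.1, -0.18, 0.43, 0, -1], [0.05, -0.18, 0.43, 0, -1], [0.05, -0.18, 0.43, 0, -1]]]}}

```text
clock: 17.8
tool_pos: [0.5383, 0.0938, 0.106]
orientation: [-179.7, -0.3, 165.6]
force: [-6.5, -1.0, -0.4]
opening: 0.0002
gripper_force: 2.9
```

Call:
{"fn": "carry_out", "kwargs": {"deltas": [[[0, 0, -0.0085, 0, -1], [-0.003, 0, -0.025, 0, -1], [-0.0075, 0, -0.04, 0, -1], [-0.0145, 0, -0.0535, 0, -1], [-0.0145, 0, -0.0535, 0, -1]]]}}

```text
clock: 18.3
tool_pos: [0.5434, 0.0945, 0.1191]
orientation: [180.0, 0.0, 165.6]
force: [-4.6, -3.0, 2.7]
opening: 0.0001
gripper_force: 2.5
```

Call:
{"fn": "carry_out", "kwargs": {"deltas": [[[0.031, 0, -0.025, 0, -1], [0.06, 0.1, -0.25, 0, -1], [0.03, 0.18, -0.3765, 0, -1], [-0.035, 0.18, -0.3765, 0, -1], [-0.035, 0.18, -0.3765, 0, -1]]]}}

```text
clock: 18.8
tool_pos: [0.5606, 0.1291, 0.1945]
orientation: [179.8, 0.2, 165.7]
force: [-0.2, -0.0, -1.2]
opening: 0.0005
gripper_force: 0.0
```

```bash
python3 read.py; python3 where.py
```

```text
(score,digit,deg downslope of index)
wheel 1 [(0.98, 4, 0), (0.74, 7, 11), (0.71, 9, 1)]
wheel 2 [(0.99, 7, 0), (0.86, 1, 7), (0.74, 3, 1)]
wheel 3 [(0.98, 2, 0), (0.84, 6, 14), (0.83, 5, 13)]
h -5.036800901287695 l 0.43922393279631966 z 69.94818577475918 yaw 165.61920708816183 F_h 0.2390860371729419 F [-0.0057 -0.9849 -0.9889] open 0.00037692416653244094 18.85
```

The lock reads 4-7-2. Now the latch: straddle the end bar with the fingers part open, grip it and carry it along its arc. Shut, the tip is at h = -24.7, z = +9.3, l = -86.

Call:
{"fn": "carry_out", "kwargs": {"deltas": [[[0.06, -0.1, 0, 0, 0], [0.12, -0.3, 0, 0, 0], [0.125, -0.432, 0, 0, 0], [0.125, -0.432, 0, 0, 0], [0.125, -0.432, 0, 0, 0]]]}}

```text
clock: 19.35
tool_pos: [0.5126, 0.0499, 0.1929]
orientation: [180.0, 0.0, 165.6]
force: [-0.4, 0.2, -0.1]
opening: 0.0347
gripper_force: 0.0
```

```bash
python3 - <<'E'
from fit import *
p=pickle.load(open("pose.pkl","rb")); s=ctrl.snapshot("wrist")
r=ctrl.spot_point(s,"latch_tip"); print([(q["centre"],q["p"]) for q in r[:2]], "pred tip",proj(s,pt(p,G["latch_tip"])),"hinge",proj(s,pt(p,G["latch_hinge"])))
E
python3 where.py
```

```text
[] pred tip [259.7888 219.9863] hinge [259.6525 263.7224]
h -30.501836692530166 l -86.27348447061296 z 69.45818438959333 yaw 165.6188805819493 F_h -0.33694404479338713 F [-0.2672  0.3146  0.0942] open 0.041538200497474226 19.45
```

Call:
{"fn": "carry_out", "kwargs": {"deltas": [[[0, 0, 0.15, 0, 0], [0, 0, 0.3, 0, 0], [0, 0, 0.345, 0, 0], [0, 0, 0.345, 0, 0]]]}}

```text
clock: 19.85
tool_pos: [0.5123, 0.0505, 0.1228]
orientation: [-179.9, -0.1, 165.7]
force: [0.6, 0.2, 1.0]
opening: 0.0441
gripper_force: 0.0
```

Call:
{"fn": "carry_out", "kwargs": {"deltas": [[[0, 0, 0, 0, -1], [0, 0, 0, 0, -1], [0, 0, 0, 0, -1], [0, 0, 0, 0, -1], [0, 0, 0, 0, -1]]]}}

```text
clock: 20.35
tool_pos: [0.5137, 0.0518, 0.1249]
orientation: [179.8, 0.1, 165.6]
force: [-1.6, 6.8, 2.3]
opening: 0.0153
gripper_force: 30.0
```

```bash
python3 where.py
```

```text
h -30.124798531990294 l -85.02307937441861 z 1.5424467886808042 yaw 165.6262005096346 F_h -3.243761869445258 F [-1.6026  6.8098  2.2806] open 0.015342594080996053 20.35
```

Call:
{"fn": "carry_out", "kwargs": {"deltas": [[[-0.009, 0, -0.04, 0, -1], [-0.0255, 0, -0.0755, 0, -1], [-0.048, 0, -0.1075, 0, -1], [-0.07, 0, -0.13, 0, -1], [-0.07, 0, -0.13, 0, -1]]]}}

```text
clock: 20.85
tool_pos: [0.5261, 0.0486, 0.1503]
orientation: [179.9, -0.1, 165.6]
force: [-8.7, 9.9, -0.4]
opening: 0.0152
gripper_force: 30.0
```

Call:
{"fn": "carry_out", "kwargs": {"deltas": [[[-0.0185, 0, -0.015, 0, -1], [-0.028, 0, -0.022, 0, -1], [-0.028, 0, -0.022, 0, -1]]]}}

```text
clock: 21.15
tool_pos: [0.5317, 0.0472, 0.1549]
orientation: [179.9, -0.0, 165.6]
force: [-2.9, 9.8, 1.4]
opening: 0.0151
gripper_force: 30.0
```

```bash
python3 where.py
```

```text
h -11.519774674947016 l -85.0519148274172 z 31.492588763711122 yaw 165.62739798301152 F_h -5.253555757634582 F [-2.9201  9.7633  1.3733] open 0.015125718672834609 21.15
```

Call:
{"fn": "carry_out", "kwargs": {"deltas": [[[-0.01, 0, -0.005, 0, -1], [-0.01, 0, -0.005, 0, 0], [-0.01, 0, -0.005, 0, 0], [-0.01, 0, -0.005, 0, 0], [-0.01, 0, -0.005, 0, 0]]]}}

```text
clock: 21.65
tool_pos: [0.5337, 0.0448, 0.1554]
orientation: [-180.0, -0.0, 165.6]
force: [0.1, -0.6, -0.7]
opening: 0.0407
gripper_force: 0.0
```

Call:
{"fn": "carry_out", "kwargs": {"deltas": [[[0.1, 0, 0, 0, 0], [0.1, 0, -0.2, 0, 0], [0.1, 0.4, -0.2, 0, 0], [0.1, 0.4, -0.2, 0, 0], [-0.02, 0.43, -0.2, 0, 0]]]}}

```text
clock: 22.15
tool_pos: [0.5588, 0.1302, 0.1962]
orientation: [179.9, 0.0, 165.8]
force: [0.1, -0.2, 1.0]
opening: 0.0441
gripper_force: 0.0
```

```bash
python3 where.py; python3 strip.py fin; python3 read.py
```

```text
h -5.9526972886918905 l 2.0783677695555953 z 72.84346394857323 yaw 165.78829243680684 F_h 0.13065063441085487 F [ 0.0866 -0.1884  0.9988] open 0.044123532583064125 22.15
[0.5625 0.1293 0.1956] 22.2
(score,digit,deg downslope of index)
wheel 1 [(0.98, 4, -1), (0.75, 7, 10), (0.71, 9, 0)]
wheel 2 [(0.99, 7, -1), (0.86, 1, 7), (0.73, 3, 0)]
wheel 3 [(0.98, 2, -1), (0.83, 6, 13), (0.83, 5, 12)]
```

View pics/fin.png

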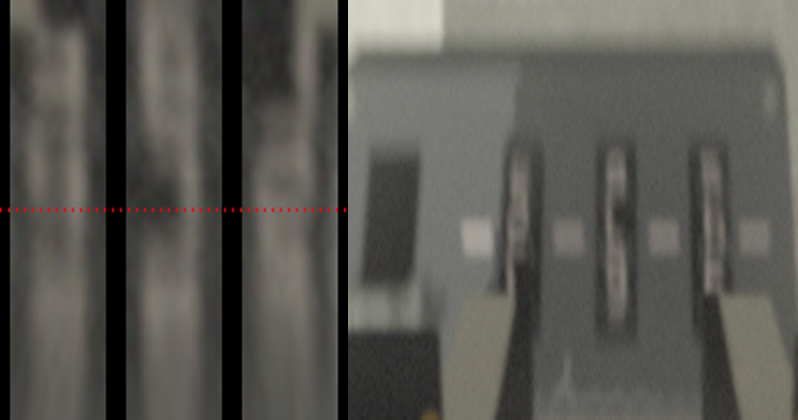

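The slot is clear and the lever leans up the slope; the picture is motion-blurred, but the digit reader still gives 4-7-2. I'll back away, check the lever tip from other cameras, then hand in.

Call:
{"fn": "carry_out", "kwargs": {"deltas": [[[0.1, 0, -0.2, 0, 0], [0.3, 0, -0.3, 0, 0], [0.4, 0, -0.4, 0, 0], [0.4, 0, -0.4, 0, 0], [0.4, 0, -0.4, 0, 0]]]}}

```text
clock: 22.75
tool_pos: [0.4812, 0.1471, 0.276]
orientation: [179.9, 0.0, 165.7]
force: [-0.4, -0.4, -0.4]
opening: 0.0439
gripper_force: 0.0
```

```bash
python3 - <<'E'
from fit import *
p=pickle.load(open("pose.pkl","rb")); a40=np.radians(40)
op=(16+45*np.sin(a40),-86,-11+45*np.cos(a40))
for n in("side","top","wrist"):
    s=ctrl.snapshot(n); print(n,[(q["centre"],q["p"]) for q in ctrl.spot_point(s,"latch_tip")[:2]],"shut",proj(s,pt(p,G["latch_tip"])),"open",proj(s,pt(p,op)))
    if n!="wrist": print({k:[q["centre"] for q in ctrl.spot_point(s,k)[:1]] for k in("upper_bin","dish","lint_cover","jar")})
E
python3 where.py
```

```text
side [([298.2, 214.0], 0.58), ([266.6, 174.5], 0.45)] shut [282.1841 186.5087] open [266.5521 174.1373]
{'upper_bin': [[206.3, 186.1]], 'dish': [[291.4, 264.7]], 'lint_cover': [[301.3, 211.6]], 'jar': [[292.8, 158.0]]}
top [([253.5, 187.1], 0.58)] shut [247.4499 205.0226] open [250.7125 188.0661]
{'upper_bin': [[242.5, 137.6]], 'dish': [[192.8, 220.9]], 'lint_cover': [[248.4, 227.6]], 'jar': [[308.8, 214.4]]}
wrist [] shut [182.4584 237.3753] open [176.9697 290.9595]
h -84.93729230769631 l -0.5593649065465804 z 152.06597911070529 yaw 165.62662531953092 F_h -0.08061873605855281 F [-0.0685  0.0573 -0.3348] open 0.04388020916238612 23.45
```

Both cameras put the lever tip at the open position, and the bins and bystanders I checked are where they were. Handing in.

```bash
python3 -c "
from h import *
print(ctrl.close_job())"
```

```text
the job is handed in; nothing more can be done
None
```

The job is handed in at about 23 s, with no verdict returned: the wheels read 4-7-2 and two cameras show the lever tip open, though the side camera's best match was elsewhere; upper bin, dish, lint cover and jar re-checked in place, caddy, spray and carton not re-checked.

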